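# Close the denture's curing drawer and start the cycle

## Task

Start curing the denture: with the fingertips push the drawer of the curing box in which the denture lies fully shut, then press the start button above that drawer right down and let it come up again. Leave the drawer with the round dish open as it stands and its button alone; do not touch the denture or the dish, do not lift anything, and leave the things beside the box where they are.

Things in the scene. Friction and masses are not known exactly. Their poses are not given: they have to be found in the camera images.
- curing_box: Fixed grey light-curing box, 150 mm deep, 190 wide, 68 high, on the bench (z = 0), turned up to 0.2 rad. Origin: at bench height under the middle of its front face; x points into the box (the way drawers are pushed shut), y to its left as the robot sees it, z up. Left chamber at y = +45 mm, right at y = -45 mm; each has a drawer and, on the roof above it, a start button.
- drawer_left (a joint): Opening of the left drawer in m: 0 = fully shut (white front plate lying against the box's front face), growing as it comes out along the box's -x; up to 0.10, starts 0.075 to 0.095. Slides freely with about 1.5 N of friction plus light damping and stays where it is left; no catch, no spring.
- drawer_left_front (a point): Middle of the outer face of the left drawer's front plate (white, 86 mm wide, 12 mm thick, from 11 to 61 mm above the bench, no projecting handle); this point is 36 mm above the bench, at y = +45 mm of the box. When the drawer is shut it stands 12 mm in front of the box's face. Behind the plate is a 22 mm deep open aluminium tray.
- start_left_top (a point): Centre of the top of the left start button when not pressed: round grey push button, 26 mm across, on the box's roof, 50 mm behind the front face, at y = +45 mm of the box; its top is 90 mm above the bench and stands 10 mm proud of its fixed black 42 mm collar. This point moves with the button.
- start_left (a joint): Travel of that button in m: 0 = up, 0.006 = fully down; spring return, about 4 N when fully down; it counts as pressed from 0.0045.
- drawer_right (a joint): Opening of the right drawer in m: 0 = fully shut (white front plate lying against the box's front face), growing as it comes out along the box's -x; up to 0.10, starts 0.075 to 0.095. Slides freely with about 1.5 N of friction plus light damping and stays where it is left; no catch, no spring.
- drawer_right_front (a point): Middle of the outer face of the right drawer's front plate (white, 86 mm wide, 12 mm thick, from 11 to 61 mm above the bench, no projecting handle); this point is 36 mm above the bench, at y = -45 mm of the box. When the drawer is shut it stands 12 mm in front of the box's face. Behind the plate is a 22 mm deep open aluminium tray.
- start_right_top (a point): Centre of the top of the right start button when not pressed: round grey push button, 26 mm across, on the box's roof, 50 mm behind the front face, at y = -45 mm of the box; its top is 90 mm above the bench and stands 10 mm proud of its fixed black 42 mm collar. This point moves with the button.
- start_right (a joint): Travel of that button in m: 0 = up, 0.006 = fully down; spring return, about 4 N when fully down; it counts as pressed from 0.0045.
- denture: Loose horseshoe-shaped denture (a row of teeth on a gum-like base), 54 x 63 x 19 mm, lying in the tray of one of the two drawers (either one). Origin: centre of its underside, z up. It rides along with its drawer.
- petri_dish: Loose flat round dish, 61 mm across and 12 mm high, lying in the tray of the other drawer. Origin: centre of its underside.
- cast_pink: Bystander: loose plaster tooth model, 55 x 65 x 31 mm, left of the box. Origin: centre of its underside.
- white_tub: Bystander: loose round lidded tub, 58 mm across, 40 mm high, right of the box. Origin: centre of its underside.
- tape_roll: Bystander: loose roll of tape lying flat, 81 mm across, 19 mm high, near the front of the bench. Origin: centre of its underside.
Things that resemble listed ones, but are neither listed nor needed, are in the scene too. What is meant by the denture is not black, and is the larger of those in its own colour.

How it is judged:
By the outcome, as a careful person would: the job done as asked, in the order asked, and still so for the second after the job is handed in, with the robot touching nothing.
It also fails if it takes over 40 s, if anything falls off the work surface, if the arm or the gripper's body presses on something with over 40 N, if the wrist force passes 120 N, or if a joint passes its speed limit or range.

## Robot

A 6-joint arm with a two-finger parallel gripper is mounted at the origin on a cart in front of the work surface, level with it; the furniture and walls round the work are solid. World frame = base frame: x ahead of the robot, y to its left, z up, the work surface at z = 0. Lengths are in m, angles in rad, forces in N, time in s.
With the tool pointing down it reaches from about 0.425 to 0.95 m from the base axis. Payload 3.5 kg.
Tool frame: the origin (TCP) lies midway between the tips of the shut fingers; the grasp point (between the pads) lies 19 mm behind it; x points along the fingers, y is the direction in which the jaws open and shut, and the axes are right-handed (so a half turn about x gives the same grasp; the last joint's range is limited). The gripper opens to 85 mm and grips with 20 to 120 N. Pads are 22 mm wide; open, the fingers measure 114 mm over their backs; the gripper's body (76 mm by 85 mm) begins 54 mm behind the grasp point. The pads swing forward as they close: fully open they stand 13 mm farther back than shut.
Start: joints at [1.094, 0.286, 1.577, -0, 1.279, -0.15], TCP at [0.217, 0.639, 0.231] pointing down, gripper open.
Joint ranges: [-2.77, 2.77], [-0.9, 2.22], [0.21, 2.48], [-1.53, 4.67], [0.24, 2.81], [-2.84, 2.84]. Speed limits (rad/s): [2.79, 2.79, 3.14, 3.14, 3.14, 3.14].

## Interface

Orientations are given as a unit quaternion [x, y, z, w].
In Python, from plant import ctrl, vision gives the robot as it stands. The module is installed in compiled form; this text tells all that it offers.
- The arm moves only by the tool play_rows, never from a script. Its arguments are lists of equal length, an entry for each row: "claw": the closure in counts, from 0 (fully open) to 255 (shut); "travel": the shift along the tool's x, y, z in m, a list of three; "dr": the turn, a rotation vector about the tool's x, y, z in rad, a list of three. In form: {"claw": [claw, ...], "travel": [[tx, ty, tz], ...], "dr": [[wx, wy, wz], ...]}. A call has 1 to 20 rows; each row is the pose to reach, as a shift and turn from the pose measured when the call began, along the tool's axes at that moment; what a row does not reach only later rows make up. A row lasts 1/10 s, in which the tool goes at most 50 mm and 8.59 degrees, less where a joint would pass 70% of its speed; a pose out of reach is approached as far as the arm can. A call with a gripper value outside its range is refused whole. The fingers move at their own pace and stop on an object; "force" is the grip in N (left out, the last holds). Time passes only in rows, so rows that repeat a pose let the fingers close. It gives the time, the measured TCP pose, the force and the opening at its end, in the units of the state.
- ctrl.get_state(): the state, without advancing time (a new reading comes with each control period).
- vision.read_camera(name): name is "scene" or "top" or "wrist"; returns a dict with "img" (480x640x3 uint8, red, green, blue), "range_z" (480x640 float32, m along the optical axis (not along the pixel's ray), 0 where there is no reading), "K" (3x3 intrinsics, pixels), "distortion" ([k1, k2, p1, p2, k3] as OpenCV has them; the pictures are not rectified), "world_to_cam" (4x4, takes a point from world to camera coordinates). Camera axes: x right, y up, looking along -z (the intrinsics and any distortion apply to the point x, -y, -z); pixel columns grow to the right and rows downward; lengths in m; the calibration is good to about 2 mm. A picture is of the moment at which its call begins.
- ctrl.sign_off(): hands the job in, once; it reports no verdict.
The state is a dict: "time": time; "qpos": joint angles; "dq": joint speeds; "joint_efforts": joint torques, N m; "eef_pos": TCP position; "tcp_rot": TCP orientation; "contact_force": force on the tool from outside, world axes, zero at the start; "wrist_torque": the same for the moment, N m; "opening": opening from 0.0 (shut) to 1.0 (fully open).
Only numpy, scipy, OpenCV 4.12 (cv2) and the standard library are available. Lean on these libraries where they do the work, as an engineer would, in place of code of your own. Each camera call takes 0.05 s, during which the arm holds its last target.

## Working session

There is one attempt and no reset: what is moved stays moved. The work goes in short steps, Python scripts to look and compute and a tool call to move; the robot and the scene stay as the last step left them, time stands still between calls to the robot, and variables do not carry over. Pictures are saved under pics/ and viewed, and the job is handed in when it is done.

Besides the shell and the picture viewer there is one more tool, called as name(argument=value, ...) on one line, values as JSON. play_rows: Moves the arm, as the interface text tells. Its arguments: {"type":"object","properties":{"claw":{"type":"array","items":{"type":"number"}},"travel":{"type":"array","items":{"type":"array","items":{"type":"number"}}},"dr":{"type":"array","items":{"type":"array","items":{"type":"number"}}},"force":{"type":"number"}},"required":["claw","travel","dr"]}

```bash
mkdir -p pics
python3 - <<'E'
from plant import ctrl, vision
import cv2, pickle
print(ctrl.get_state())
for n in ["scene","top","wrist"]:
    d=vision.read_camera(n); pickle.dump(d,open(f"{n}.pkl","wb"))
    cv2.imwrite(f"pics/{n}0.png",d["img"][:,:,::-1]); print(n,d["K"].tolist(),d["distortion"],d["world_to_cam"].round(3).tolist())
E
```

```text
{'time': 0.0, 'qpos': array([ 1.09403799e+00,  2.87198759e-01,  1.57818453e+00,  1.61972100e-05,
        1.27859124e+00, -1.50007979e-01]), 'dq': array([ 4.83463141e-04, -6.13701537e-04,  8.45166041e-05,  6.57685469e-04,
       -2.00313153e-03,  5.57793692e-04]), 'joint_efforts': array([ 3.77476608e-04, -4.05993640e+01, -2.92620850e+01, -1.51467088e-04,
        5.88840616e-03,  5.42561196e-06]), 'eef_pos': array([0.21632083, 0.63870397, 0.22992103]), 'tcp_rot': array([ 0.1142126 ,  0.69795496, -0.11581143,  0.69742531]), 'contact_force': array([-0.2170506 , -0.54990004,  0.06297885]), 'wrist_torque': array([-0.0171235 ,  0.02775147, -0.00426892]), 'opening': 1.0000706363571807}
scene [[563.8692254787934, 0.0, 332.3953922674104], [0.0, 563.8692254787934, 243.75631365690907], [0.0, 0.0, 1.0]] [-0.14004874  0.          0.          0.          0.        ] [[-0.718, -0.696, 0.02, 0.367], [0.291, -0.274, 0.917, -0.235], [-0.632, 0.664, 0.399, -0.702], [0.0, 0.0, 0.0, 1.0]]
top [[434.73248847935866, 0.0, 322.20487309513857], [0.0, 434.73248847935866, 238.3728939170824], [0.0, 0.0, 1.0]] [-0.09769822  0.          0.          0.          0.        ] [[0.021, -1.0, 0.013, 0.026], [0.996, 0.022, 0.087, -0.483], [-0.088, 0.011, 0.996, -0.887], [0.0, 0.0, 0.0, 1.0]]
wrist [[331.1386581768917, 0.0, 319.97631567406677], [0.0, 331.1386581768917, 243.59017497484896], [0.0, 0.0, 1.0]] [-0.00980488  0.          0.          0.          0.        ] [[0.321, 0.947, -0.003, -0.673], [-0.909, 0.307, -0.281, 0.037], [-0.265, 0.093, 0.96, -0.379], [0.0, 0.0, 0.0, 1.0]]
```

View pics/scene0.png

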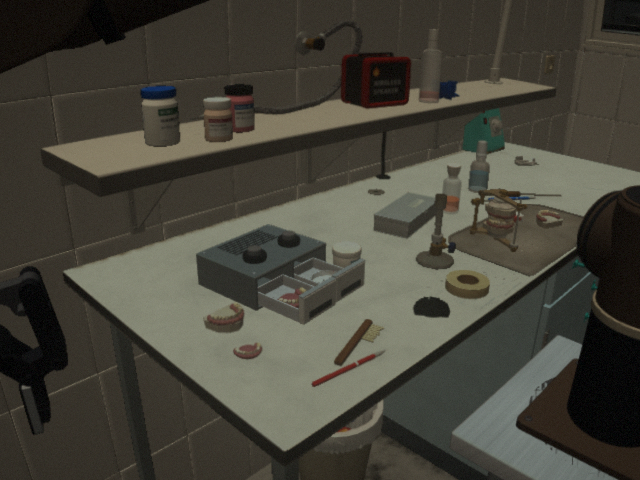

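View pics/top0.png

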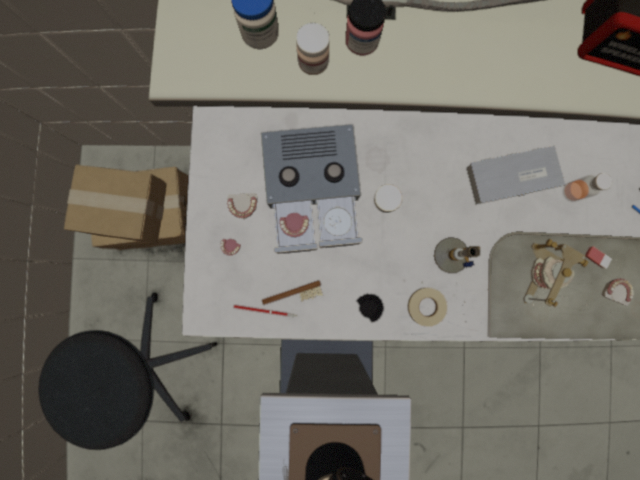

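View pics/wrist0.png

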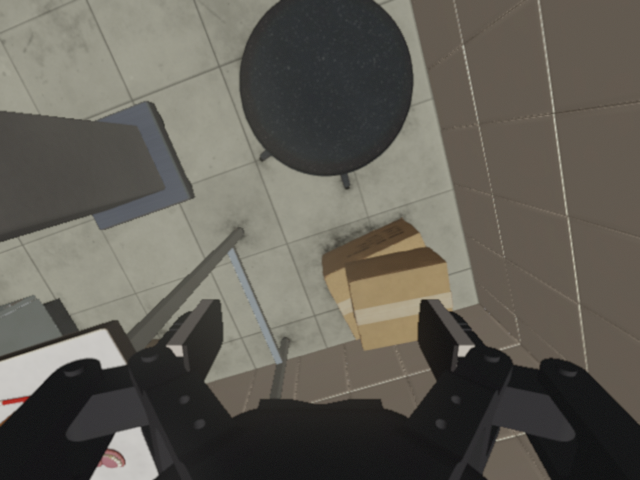

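The top view shows the box at about (310,165), with its left drawer at (295,225) and its right drawer at (338,222).

These could be taken for the denture:
- the pink one in the left tray (293,224)
- a small pink one on the bench (231,246)
- the plaster cast (241,205)
- a black one (370,307)
- the one on the articulator (547,272)
- a white/pink one (619,291)

The pink one in the left tray fits the description, and the right tray holds the round dish. I'll check that in a close crop.

Run:
```python
import cv2
im=cv2.imread("pics/top0.png")[110:325,190:400]
im=cv2.convertScaleAbs(im,alpha=1.3)
cv2.imwrite("pics/crop_top.png",cv2.resize(im,None,fx=2.75,fy=2.75,interpolation=cv2.INTER_CUBIC))
im=cv2.imread("pics/scene0.png")[220:370,180:390]
im=cv2.convertScaleAbs(im,alpha=1.5)
cv2.imwrite("pics/crop_scene.png",cv2.resize(im,None,fx=3.7,fy=3.7,interpolation=cv2.INTER_CUBIC))
```

```text
(no output)
```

View pics/crop_top.png

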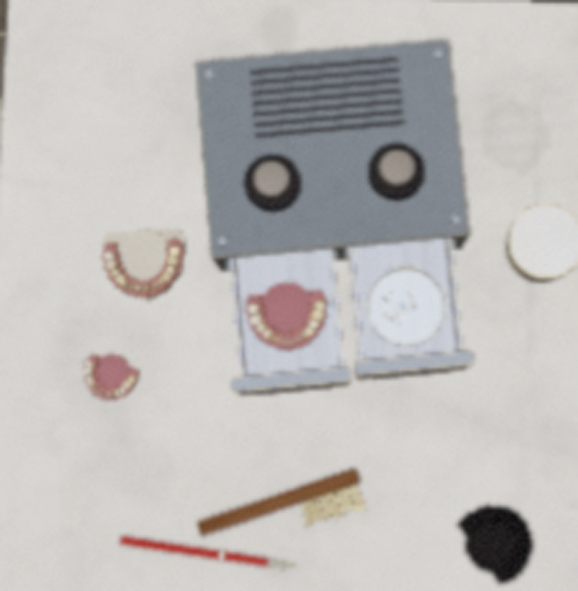

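View pics/crop_scene.png

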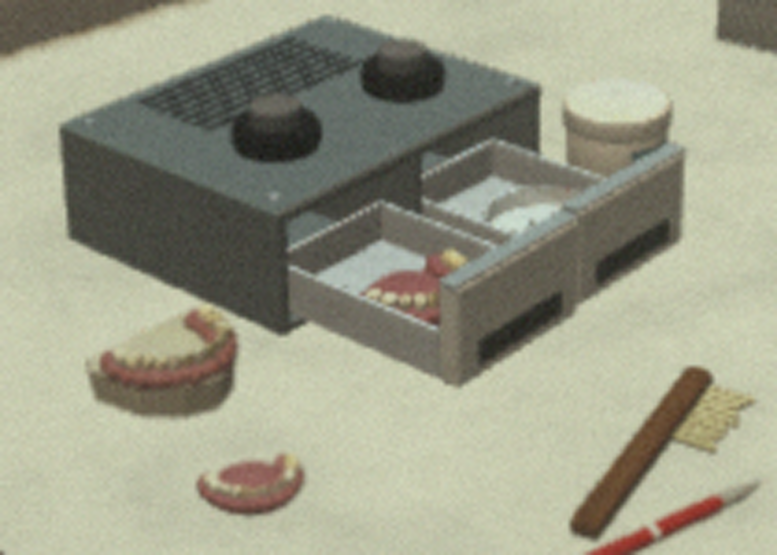

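The crops confirm it: the denture is in the left tray, at crop pixel (287,312) in the top view, and the dish is in the right tray at (405,306). Next I'll measure the roof, the buttons and the left plate's top edge.

```bash
cat > h.py <<'E'
import numpy as np, cv2
def ray(d,px,z):
    K=d["K"];D=np.array(d["distortion"]);T=d["world_to_cam"]
    u=cv2.undistortPoints(np.array(px,float).reshape(-1,1,2),K,D).reshape(-1,2)
    c=np.c_[u[:,0],-u[:,1],-np.ones(len(u))]
    R=T[:3,:3];o=-R.T@T[:3,3];w=c@R
    return o+w*((z-o[2])/w[:,2])[:,None]
def proj(d,P):
    P=np.atleast_2d(P);T=d["world_to_cam"];c=P@T[:3,:3].T+T[:3,3]
    c=c*[1,-1,-1]
    return cv2.projectPoints(c,np.zeros(3),np.zeros(3),d["K"],np.array(d["distortion"]))[0].reshape(-1,2)
E
python3 - <<'E'
import pickle,cv2,numpy as np
from h import *
d=pickle.load(open("top.pkl","rb")); im=d["img"]
hsv=cv2.cvtColor(im,cv2.COLOR_RGB2HSV)
f=lambda x,y:(190+x/2.75,110+y/2.75)
for p in [(272,179),(397,167),(330,220),(230,300),(290,380),(415,362)]:
    x,y=map(int,f(*p)); print(p,im[y,x],hsv[y,x],d["range_z"][y,x])
# grey/black box mask
m=((hsv[...,2]<125)).astype(np.uint8); m[:110]=0;m[:,:250]=0;m[:,375:]=0;m[215:]=0
m=cv2.morphologyEx(m,cv2.MORPH_CLOSE,np.ones((9,9),np.uint8))
c=max(cv2.findContours(m,0,2)[0],key=cv2.contourArea)
r=cv2.minAreaRect(c);print(r,cv2.boxPoints(r).tolist())
print(ray(d,cv2.boxPoints(r),0.068).round(4))
# collars & buttons
dark=((im.max(2)<60)).astype(np.uint8)
for cc in cv2.findContours(dark[160:195,260:360],0,2)[0]:
    if cv2.contourArea(cc)>80:
        (x,y),(w,h),a=cv2.fitEllipse(cc);x+=260;y+=160;print("collar",x,y,w,h,ray(d,[(x,y)],0.08).round(4))
warm=((im[...,0].astype(int)-im[...,2]>3)&(im.max(2)>75)).astype(np.uint8)
for cc in cv2.findContours(warm[155:195,260:360],0,2)[0]:
    if cv2.contourArea(cc)>40:
        (x,y),(w,h),a=cv2.fitEllipse(cc);x+=260;y+=155;print("btn",x,y,w,h,ray(d,[(x,y)],0.09).round(4))
# plate outer/top points read in crop: top ridge corners
for p in [(233,380),(350,373),(233,391),(350,383),(356,366),(472,353)]:
    print(p,ray(d,[f(*p)],0.061).round(4))
E
```

```text
(272, 179) [120 113 108] [ 13  26 120] 0.84684056
(397, 167) [119 112 107] [ 13  26 119] 0.8504803
(330, 220) [ 99 104 109] [105  23 109] 0.86757606
(230, 300) [163 160 159] [  8   6 163] 0.9294301
(290, 380) [129 134 142] [108  23 142] 0.86406624
(415, 362) [131 136 143] [108  21 143] 0.8651195
((310.42626953125, 165.8324432373047), (76.85424041748047, 93.873779296875), 84.68545532226562) [[260.1319274902344, 131.91796875], [353.6021423339844, 123.22305297851562], [360.7206115722656, 199.74691772460938], [267.2503967285156, 208.44183349609375]]
[[ 0.693   0.1676  0.068 ]
 [ 0.716  -0.0227  0.068 ]
 [ 0.5574 -0.0389  0.068 ]
 [ 0.5356  0.1474  0.068 ]]
collar 288.69332122802734 176.1639289855957 19.393211364746094 19.822376251220703 [[0.5993 0.1057 0.08  ]]
collar 333.7205047607422 172.162202835083 19.108278274536133 19.340072631835938 [[0.6095 0.0166 0.08  ]]
btn 288.1699409484863 174.30804443359375 12.045388221740723 12.314114570617676 [[0.6007 0.1061 0.09  ]]
btn 333.87833404541016 170.23079776763916 11.859886169433594 12.371805191040039 [[0.6109 0.0167 0.09  ]]
btn 261.3973994255066 177.71386528015137 5.297618389129639 51.510196685791016 [[0.5928 0.1584 0.09  ]]
(233, 380) [[0.4571 0.1307 0.061 ]]
(350, 373) [[0.464  0.0461 0.061 ]]
(233, 391) [[0.4491 0.1305 0.061 ]]
(350, 383) [[0.4567 0.0459 0.061 ]]
(356, 366) [[0.4692 0.0418 0.061 ]]
(472, 353) [[ 0.4805 -0.0424  0.061 ]]
```

```bash
cat >> h.py <<'E'
from scipy.spatial.transform import Rotation as R
O=np.array([0.5560,0.0556,0]);YAW=0.115
EX=np.array([np.cos(YAW),np.sin(YAW),0]);EY=np.array([-np.sin(YAW),np.cos(YAW),0])
def box(x,y,z): return O+x*EX+y*EY+np.array([0,0,z])
def tobox(p): p=np.asarray(p)-O; return np.array([p@EX,p@EY,p[2]])
def target_rot(s):
    r=R.from_quat(s["tcp_rot"]); X=np.array([0,0,-1.]); best=None
    for sg in (1,-1):
        Y=sg*EY; M=R.from_matrix(np.c_[X,Y,np.cross(X,Y)])
        dr=(r.inv()*M).as_rotvec()
        if best is None or np.linalg.norm(dr)<np.linalg.norm(best): best=dr
    return best
def cmd(s,p):
    r=R.from_quat(s["tcp_rot"]); return r.inv().apply(np.asarray(p)-s["eef_pos"]).round(4)
E
python3 - <<'E'
import pickle
from h import *
from plant import ctrl
s=ctrl.get_state()
print(R.from_quat(s["tcp_rot"]).as_matrix().round(3)); print("dr",target_rot(s).round(4))
for p in [(-.05,.045,.2),(-.125,.045,.2)]: print(p,box(*p).round(4),cmd(s,box(*p)))
d=pickle.load(open("scene.pkl","rb"));im=cv2.convertScaleAbs(d["img"][:,:,::-1],alpha=1.5).copy()
P=[box(.05,.045,.09),box(.05,-.045,.09),box(0,.095,.068),box(0,-.095,.068),box(.15,.095,.068)]+[box(-.0986,y,z) for y in(.002,.088) for z in(.011,.061)]
print(proj(d,P).round(1).tolist())
def mark(d,n,c):
    im=cv2.convertScaleAbs(d["img"][:,:,::-1],alpha=1.4)[c[1]:c[3],c[0]:c[2]];im=cv2.resize(im,None,fx=3.7,fy=3.7,interpolation=cv2.INTER_CUBIC)
    for u,v in proj(d,P): cv2.drawMarker(im,(int((u-c[0]+.5)*3.7),int((v-c[1]+.5)*3.7)),(0,0,255),0,10,1)
    cv2.imwrite(n,im)
mark(d,"pics/ms.png",(180,220,390,370)); mark(pickle.load(open("top.pkl","rb")),"pics/mt.png",(220,110,400,265))
E
```

```text
[[-0.001  0.321  0.947]
 [-0.002  0.947 -0.321]
 [-1.    -0.002 -0.   ]]
dr [-0.4418 -0.0007  0.0017]
(-0.05, 0.045, 0.2) [0.5012 0.0946 0.2   ] [ 0.0309 -0.424   0.4444]
(-0.125, 0.045, 0.2) [0.4267 0.086  0.2   ] [ 0.031  -0.4561  0.3766]
[[253.7, 247.8], [288.2, 232.7], [254.3, 277.6], [326.0, 242.3], [194.8, 253.0], [335.9, 305.3], [336.6, 279.1], [303.2, 326.1], [303.1, 298.6]]
```

View pics/ms.png

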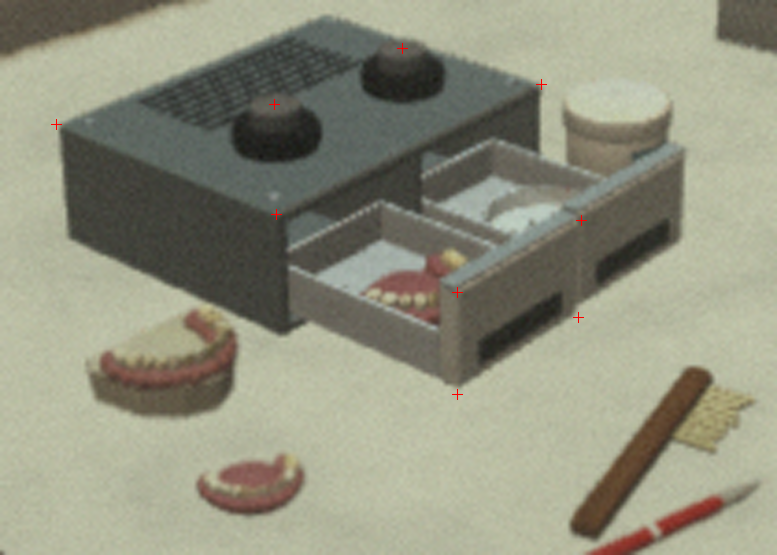

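View pics/mt.png

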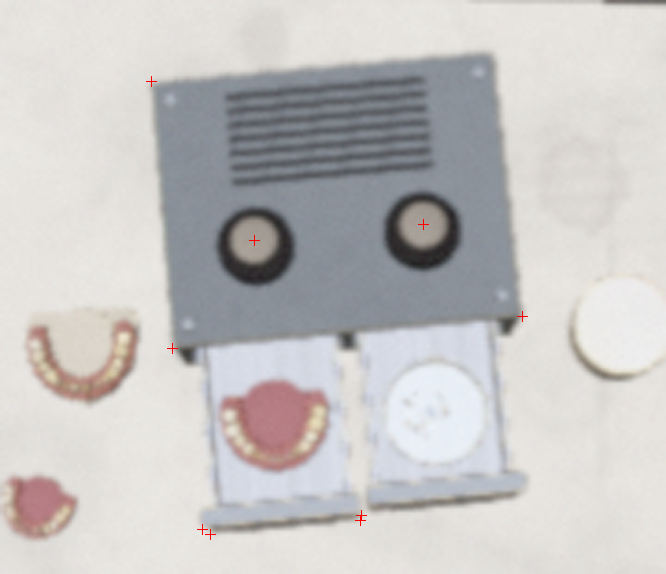

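The projected model agrees with both views to about 2 mm: buttons, roof corners and the left plate at roughly -0.097 in the box frame. I'll move above the drawer with the fingers shut and turned square to the box.

play_rows(claw=[255,255,255,255,255,255,255,255,255,255,255,255,255,255,255,255,255,255], travel=[[0.0,-0.04,0.04],[0.0,-0.08,0.08],[0.0,-0.11,0.11],[0.0,-0.14,0.15],[0.01,-0.17,0.18],[0.01,-0.2,0.21],[0.01,-0.23,0.24],[0.02,-0.26,0.27],[0.02,-0.29,0.3],[0.02,-0.32,0.33],[0.03,-0.35,0.36],[0.03,-0.38,0.39],[0.03,-0.4,0.42],[0.03,-0.424,0.444],[0.03,-0.424,0.444],[0.03,-0.424,0.444],[0.03,-0.424,0.444],[0.03,-0.424,0.444]], dr=[[-0.04,0,0],[-0.08,0,0],[-0.12,0,0],[-0.16,0,0],[-0.2,0,0],[-0.24,0,0],[-0.28,0,0],[-0.32,0,0],[-0.36,0,0],[-0.4,0,0],[-0.44,0,0],[-0.442,0,0],[-0.442,0,0],[-0.442,0,0],[-0.442,0,0],[-0.442,0,0],[-0.442,0,0],[-0.442,0,0]])

```text
time: 1.95
eef_pos: [0.5001, 0.0957, 0.2007]
tcp_rot: [-0.042, 0.706, 0.041, 0.705]
contact_force: [0.3, 0.3, -0.0]
opening: -0.0
```

Run:
```python
from h import *
from plant import ctrl,vision
s=ctrl.get_state();print(s["time"],s["eef_pos"],tobox(s["eef_pos"]),s["qpos"].round(3),s["opening"],s["contact_force"].round(2),target_rot(s).round(4))
print(R.from_quat(s["tcp_rot"]).as_matrix().round(3))
for p in [(-.123,.045,.12),(-.123,.045,.036)]: print(p,box(*p).round(4),np.hypot(*box(*p)[:2]),cmd(s,box(*p)))
d=vision.read_camera("wrist");cv2.imwrite("pics/w1.png",cv2.convertScaleAbs(d["img"][:,:,::-1],alpha=1.2))
```

```text
1.95 [0.50014186 0.09574181 0.20072444] [-0.05088305  0.0462862   0.20072444] [-1.000e-02 -5.400e-02  2.007e+00 -2.000e-03  1.190e+00 -1.697e+00] -0.0004986861037817905 [ 0.28  0.29 -0.04] [ 0.0019 -0.0014  0.0013]
[[-0.001 -0.117  0.993]
 [-0.001  0.993  0.117]
 [-1.    -0.001 -0.001]]
(-0.123, 0.045, 0.12) [0.4286 0.0862 0.12  ] 0.4372280399161919 [ 0.0808 -0.0011 -0.072 ]
(-0.123, 0.045, 0.036) [0.4286 0.0862 0.036 ] 0.4372280399161919 [ 0.1648 -0.0009 -0.0719]
```

View pics/w1.png

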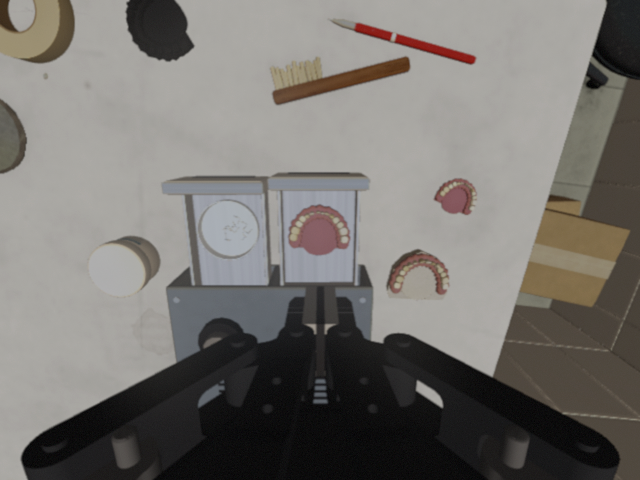

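The wrist view shows the fingers over the box axis. The left plate's top band runs from (272,175) to (368,190), with the denture at (320,232). I'll move out in front of the plate at height and check the standoff before going down.

play_rows(claw=[255,255,255,255,255,255,255], travel=[[0.02,0,-0.025],[0.05,-0.001,-0.05],[0.08,-0.001,-0.072],[0.1,-0.001,-0.074],[0.1,-0.001,-0.074],[0.1,-0.001,-0.074],[0.1,-0.001,-0.074]], dr=[[0,0,0],[0,0,0],[0,0,0],[0,0,0],[0,0,0],[0,0,0],[0,0,0]])

```text
time: 2.7
eef_pos: [0.4284, 0.0862, 0.1027]
tcp_rot: [-0.042, 0.705, 0.041, 0.707]
contact_force: [0.5, 0.8, -0.8]
opening: -0.001
```

Run:
```python
from h import *
import pickle
from plant import ctrl,vision
s=ctrl.get_state();print(s["time"],s["eef_pos"],tobox(s["eef_pos"]),s["qpos"].round(3),s["contact_force"].round(2),target_rot(s).round(4))
print(cmd(s,box(-.123,.045,.036)))
d=vision.read_camera("wrist");cv2.imwrite("pics/w2.png",cv2.convertScaleAbs(d["img"][:,:,::-1],alpha=1.2))
pickle.dump(d,open("w2.pkl","wb"))
d=vision.read_camera("scene");cv2.imwrite("pics/s2.png",cv2.resize(cv2.convertScaleAbs(d["img"][150:370,180:480,::-1],alpha=1.4),None,fx=2.6,fy=2.6))
```

```text
2.7 [0.42844834 0.08619322 0.10271868] [-0.12319869  0.04502728  0.10271868] [-3.400e-02 -1.000e-01  2.247e+00 -2.000e-03  9.920e-01 -1.721e+00] [ 0.48  0.78 -0.82] [0.0026 0.0022 0.0019]
[0.0667 0.0001 0.    ]
```

View pics/w2.png

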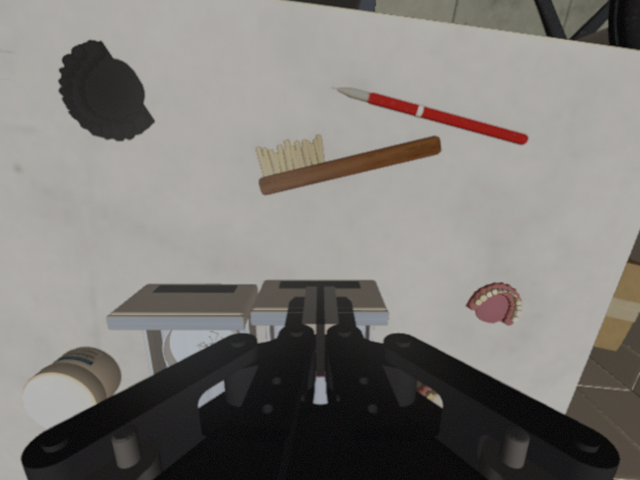

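View pics/s2.png

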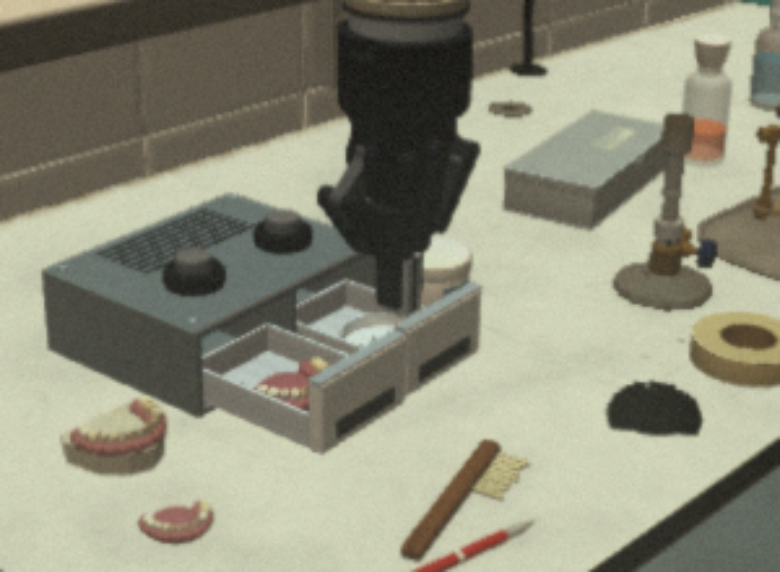

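Run:
```python
from h import *
import pickle
d=pickle.load(open("w2.pkl","rb"))
im=d["img"]
print([im[r,275].tolist() for r in range(300,330,3)])
for p,z in [((255,309),.061),((386,309),.061),((263,281),.011),((377,281),.011)]: print(p,tobox(ray(d,[p],z)[0]).round(4))
print(proj(d,[box(-.123,.045,.1027)]))
```

```text
[[74, 70, 63], [75, 70, 64], [77, 72, 64], [124, 118, 105], [110, 109, 106], [109, 113, 120], [111, 115, 122], [108, 112, 118], [110, 113, 116], [124, 128, 134]]
(255, 309) [-0.0987  0.0046  0.061 ]
(386, 309) [-0.099   0.0851  0.061 ]
(263, 281) [-0.0961  0.001   0.011 ]
(377, 281) [-0.0964  0.0879  0.011 ]
[[320.86909516 304.56760013]]
```

The wrist view puts the plate's outer face at -0.098 ± 0.002 in the box frame, running from y = 0.001 to 0.088 as specified. That leaves about 10 mm or more of clearance. I'll go down to mid-plate height.

play_rows(claw=[255,255,255,255,255,255], travel=[[0.02,0,0],[0.04,0,0],[0.06,0,0],[0.067,0,0],[0.067,0,0],[0.067,0,0]], dr=[[0,0,0],[0,0,0],[0,0,0],[0,0,0],[0,0,0],[0,0,0]])

```text
time: 3.4
eef_pos: [0.4295, 0.0859, 0.0366]
tcp_rot: [-0.042, 0.705, 0.041, 0.707]
contact_force: [-0.3, -0.6, -0.4]
opening: 0.001
```

Run:
```python
from h import *
from plant import ctrl,vision
s=ctrl.get_state();print(s["time"],tobox(s["eef_pos"]),s["contact_force"].round(2),target_rot(s).round(4))
print(cmd(s,box(-.023,.045,.036)))
d=vision.read_camera("scene");cv2.imwrite("pics/s3.png",cv2.resize(cv2.convertScaleAbs(d["img"][150:370,180:480,::-1],alpha=1.4),None,fx=2.6,fy=2.6))
```

```text
3.4 [-0.1221887   0.04465269  0.03657633] [-0.33 -0.61 -0.42] [0.0023 0.0037 0.0021]
[0.0009 0.0001 0.0992]
```

View pics/s3.png

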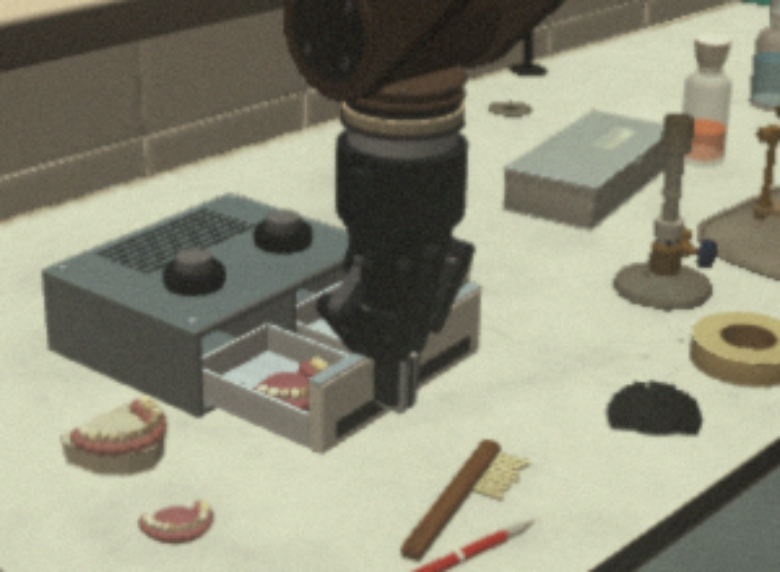

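The fingers stand at mid height in front of the left plate, at about (400,400), and touch nothing. I'll push gently and stop short of shut first.

play_rows(claw=[255,255,255,255,255,255,255,255,255,255,255,255,255,255], travel=[[0,0,0.005],[0,0,0.009],[0,0,0.013],[0,0,0.018],[0,0,0.024],[0,0,0.03],[0,0,0.037],[0,0,0.044],[0,0,0.051],[0,0,0.058],[0,0,0.065],[0,0,0.072],[0,0,0.078],[0,0,0.081]], dr=[[0,0,0],[0,0,0],[0,0,0],[0,0,0],[0,0,0],[0,0,0],[0,0,0],[0,0,0],[0,0,0],[0,0,0],[0,0,0],[0,0,0],[0,0,0],[0,0,0]])

```text
time: 4.85
eef_pos: [0.5108, 0.0954, 0.0371]
tcp_rot: [-0.042, 0.704, 0.041, 0.708]
contact_force: [-1.6, -0.3, -0.8]
opening: -0.002
```

```bash
cat > look.py <<'E'
import sys
from h import *
from plant import ctrl,vision
s=ctrl.get_state();print(s["time"],tobox(s["eef_pos"]).round(4),s["contact_force"].round(2),target_rot(s).round(4))
n=sys.argv[1]
a=vision.read_camera("scene");t=vision.read_camera("top")
A=cv2.resize(cv2.convertScaleAbs(a["img"][200:370,180:400,::-1],alpha=1.4),None,fx=1.8,fy=1.8,interpolation=2)
B=cv2.resize(cv2.convertScaleAbs(t["img"][110:280,210:410,::-1],alpha=1.3),None,fx=1.8,fy=1.8,interpolation=2)
cv2.imwrite(f"pics/{n}.png",np.hstack([A,B]))
E
python3 look.py s4
```

```text
4.85 [-0.0404  0.0448  0.0371] [-1.6  -0.29 -0.8 ] [0.0024 0.0046 0.0023]
```

View pics/s4.png

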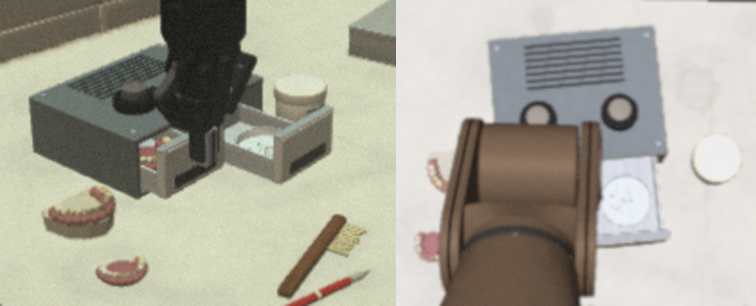

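The drawer is following the fingers at about 1.6 N, and the right drawer hasn't moved. I'll close the rest in small steps.

play_rows(claw=[255,255,255,255,255,255], travel=[[0,0,0.004],[0,0,0.008],[0,0,0.011],[0,0,0.013],[0,0,0.015],[0,0,0.016]], dr=[[0,0,0],[0,0,0],[0,0,0],[0,0,0],[0,0,0],[0,0,0]])

```text
time: 5.55
eef_pos: [0.5272, 0.0973, 0.0375]
tcp_rot: [-0.042, 0.704, 0.041, 0.708]
contact_force: [-1.7, 0.1, -0.7]
opening: -0.0
```

```bash
python3 look.py s5
```

```text
5.55 [-0.0238  0.0447  0.0375] [-1.69  0.05 -0.72] [0.0023 0.0064 0.0025]
```

View pics/s5.png

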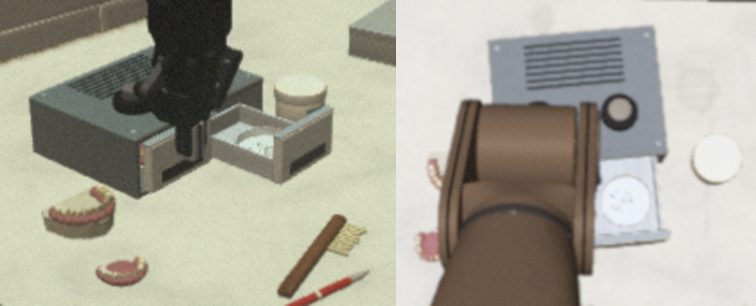

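It's still free at 1.7 N and a sliver open. I'll advance 1 mm per row until the force rises.

play_rows(claw=[255,255,255,255,255], travel=[[0,0,0.002],[0,0,0.003],[0,0,0.004],[0,0,0.005],[0,0,0.005]], dr=[[0,0,0],[0,0,0],[0,0,0],[0,0,0],[0,0,0]])

```text
time: 6.15
eef_pos: [0.5274, 0.0974, 0.0373]
tcp_rot: [-0.043, 0.709, 0.041, 0.703]
contact_force: [-15.9, -2.8, 11.7]
opening: 0.002
```

```bash
python3 look.py s6
```

```text
6.15 [-0.0236  0.0448  0.0373] [-15.92  -2.83  11.75] [ 0.0035 -0.0077  0.0026]
```

View pics/s6.png

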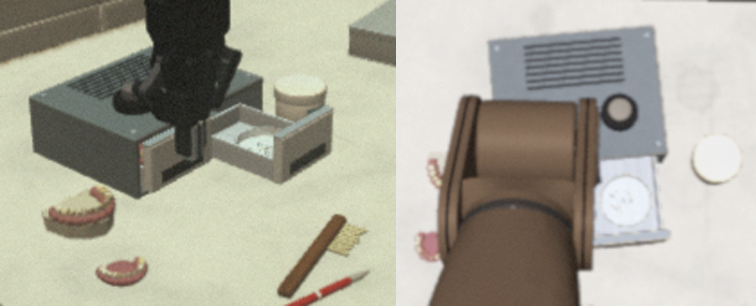

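The force rose to 16 N, with an unexpected +12 N upward, and a pink sliver still shows beside the plate. I'll take a closer look before pushing further.

Run:
```python
from h import *
import pickle
from plant import ctrl,vision
a=vision.read_camera("scene");pickle.dump(a,open("s7.pkl","wb"))
c=(235,210,335,310)
im=cv2.resize(cv2.convertScaleAbs(a["img"][c[1]:c[3],c[0]:c[2],::-1],alpha=1.6),None,fx=6,fy=6,interpolation=2)
for P,col in [(box(-.012,.088,.061),(0,0,255)),(box(-.012,.088,.011),(0,0,255)),(box(0,.088,.061),(0,255,0)),(box(0,.095,.068),(255,0,0)),(box(0,.095,0),(255,0,0))]:
    u,v=proj(a,P)[0];cv2.drawMarker(im,(int((u-c[0]+.5)*6),int((v-c[1]+.5)*6)),col,0,10,1)
cv2.imwrite("pics/s7.png",im)
w=vision.read_camera("wrist");cv2.imwrite("pics/w7.png",cv2.convertScaleAbs(w["img"][:,:,::-1],alpha=1.4))
print(ctrl.get_state()["contact_force"],ctrl.get_state()["wrist_torque"])
```

```text
[-15.82634452  -2.89289235  11.58244558] [-0.52781523  2.29558395 -0.00235224]
```

View pics/s7.png

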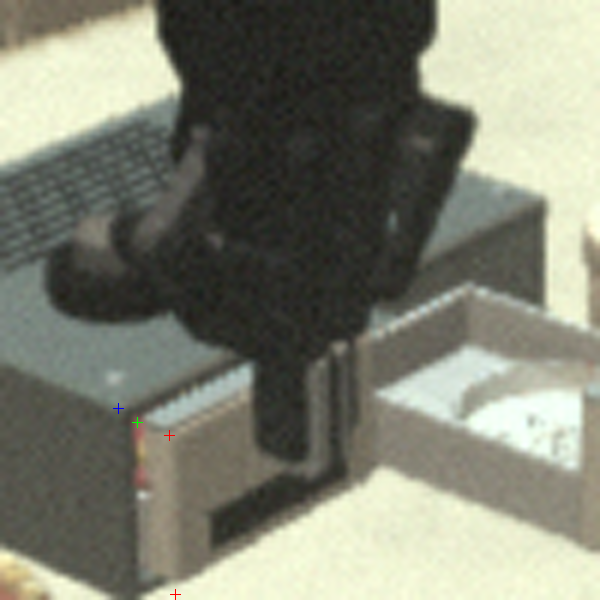

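View pics/w7.png

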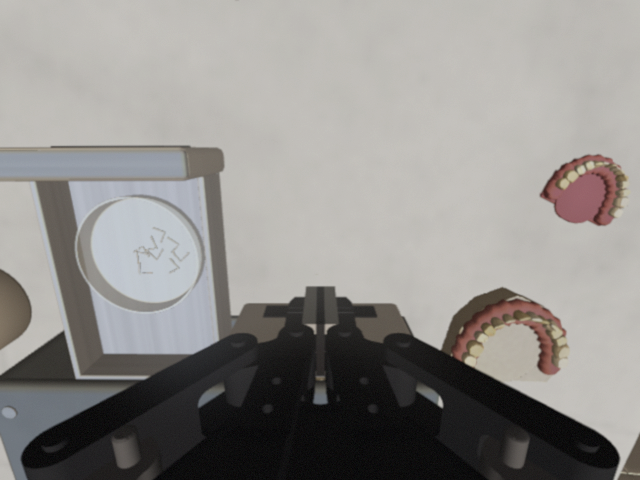

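The gripper looks clear of the box and the TCP stopped dead, so this may be the shut stop. The sliver at (142,455) makes that uncertain. I'll back off, rise, and measure the plate against the roof edge from close up.

play_rows(claw=[255,255,255,255,255,255,255,255,255,255], travel=[[0,0,-0.005],[0,0,-0.015],[0,0,-0.03],[0,0,-0.03],[-0.04,0,-0.03],[-0.08,0,-0.03],[-0.12,0,-0.03],[-0.14,0,-0.03],[-0.14,0,-0.03],[-0.14,0,-0.03]], dr=[[0,0,0],[0,0,0],[0,0,0],[0,0,0],[0,0,0],[0,0,0],[0,0,0],[0,0,0],[0,0,0],[0,0,0]])

```text
time: 7.35
eef_pos: [0.4989, 0.0943, 0.1775]
tcp_rot: [-0.043, 0.708, 0.041, 0.704]
contact_force: [0.2, 0.0, -0.2]
opening: -0.0
```

Run:
```python
from h import *
import pickle
from plant import ctrl,vision
s=ctrl.get_state();print(s["time"],tobox(s["eef_pos"]),s["contact_force"].round(2),target_rot(s).round(4))
a=vision.read_camera("scene");pickle.dump(a,open("s8.pkl","wb"))
c=(235,210,335,310)
im=cv2.resize(cv2.convertScaleAbs(a["img"][c[1]:c[3],c[0]:c[2],::-1],alpha=1.6),None,fx=6,fy=6,interpolation=2)
cv2.imwrite("pics/s8.png",im)
w=vision.read_camera("wrist");pickle.dump(w,open("w8.pkl","wb"));cv2.imwrite("pics/w8.png",cv2.convertScaleAbs(w["img"][:,:,::-1],alpha=1.4))
```

```text
7.35 [-0.05225516  0.04501664  0.1774961 ] [ 0.23  0.02 -0.15] [ 0.0035 -0.0061  0.0026]
```

View pics/s8.png

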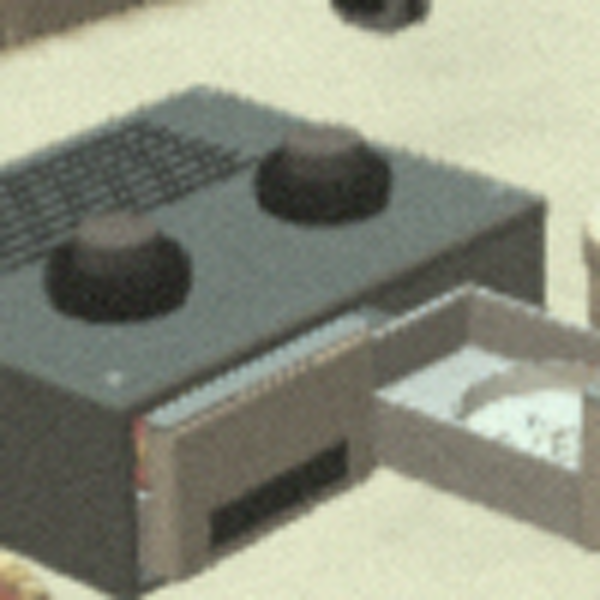

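View pics/w8.png

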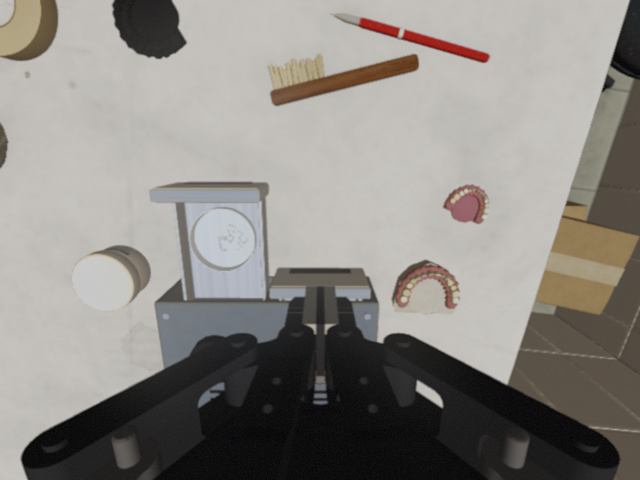

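Run:
```python
from h import *
import pickle
w=pickle.load(open("w8.pkl","rb"))
c=(255,255,395,325)
im=cv2.convertScaleAbs(w["img"][:,:,::-1],alpha=1.6)[c[1]:c[3],c[0]:c[2]]
cv2.imwrite("pics/w8z.png",cv2.resize(im,None,fx=5.6,fy=5.6,interpolation=0))
for col in (285,290,350,358):
    print(col,[int(v) for v in w["img"][262:310,col].sum(1)])
    print([round(float(v),3) for v in w["range_z"][280:304:2,col]])
```

```text
285 [402, 404, 400, 403, 392, 327, 240, 207, 206, 208, 207, 206, 207, 206, 208, 206, 207, 205, 207, 205, 207, 205, 208, 244, 295, 273, 295, 328, 335, 337, 336, 338, 339, 334, 338, 339, 343, 351, 275, 189, 188, 223, 242, 248, 257, 261, 260, 260]
[0.292, 0.288, 0.283, 0.281, 0.279, 0.277, 0.279, 0.281, 0.28, 0.282, 0.333, 0.278]
290 [404, 402, 402, 406, 395, 324, 213, 157, 143, 134, 135, 169, 199, 210, 206, 206, 207, 208, 205, 207, 208, 204, 208, 244, 295, 272, 294, 328, 338, 335, 337, 339, 338, 333, 339, 341, 348, 358, 265, 147, 101, 100, 99, 93, 101, 109, 104, 95]
[0.292, 0.288, 0.283, 0.28, 0.278, 0.278, 0.28, 0.28, 0.28, 0.281, 0.146, 0.144]
350 [410, 407, 405, 410, 402, 357, 246, 168, 152, 140, 140, 166, 192, 203, 200, 203, 200, 200, 202, 205, 205, 201, 203, 233, 287, 285, 292, 316, 334, 335, 340, 341, 342, 334, 335, 336, 347, 358, 289, 166, 99, 98, 96, 92, 93, 101, 97, 94]
[0.292, 0.287, 0.283, 0.281, 0.279, 0.278, 0.28, 0.279, 0.28, 0.279, 0.334, 0.142]
358 [404, 407, 408, 410, 402, 355, 257, 203, 197, 200, 202, 200, 199, 200, 203, 200, 203, 203, 206, 204, 203, 198, 201, 234, 289, 286, 290, 317, 335, 340, 339, 345, 345, 339, 338, 335, 316, 304, 261, 185, 183, 215, 242, 250, 255, 257, 257, 255]
[0.293, 0.288, 0.284, 0.28, 0.278, 0.281, 0.278, 0.278, 0.28, 0.28, 0.311, 0.277]
```

View pics/w8z.png

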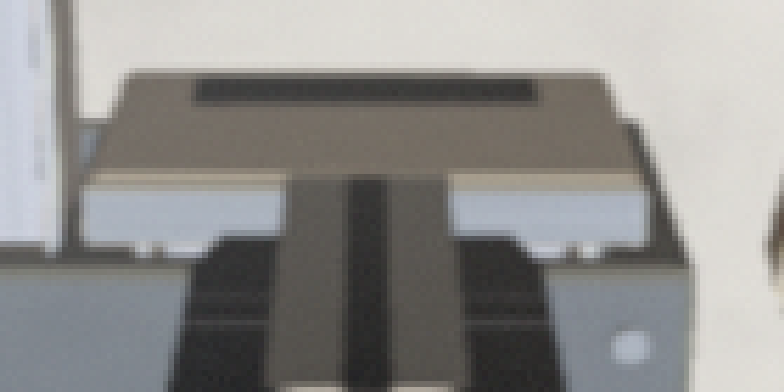

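Run:
```python
from h import *
import pickle
w=pickle.load(open("w8.pkl","rb"));T=w["world_to_cam"]
print("cam",tobox(-T[:3,:3].T@T[:3,3]).round(3))
for p,z in [((285,285.5),.061),((358,285.5),.061),((285,299),.061),((355,298.5),.061),((265,302.5),.068),((375,302.5),.068),((358,268),.011)]:
    print(p,z,tobox(ray(w,[p],z)[0]).round(4))
print("pred shut: outer top, back top, roof edge", proj(w,[box(-.012,.06,.061),box(0,.06,.061),box(0,.06,.068)]).round(1).tolist())
```

```text
cam [-0.123  0.045  0.319]
(285, 285.5) 0.061 [-0.0136  0.0151  0.061 ]
(358, 285.5) 0.061 [-0.0139  0.0765  0.061 ]
(285, 299) 0.061 [-0.0012  0.0148  0.061 ]
(355, 298.5) 0.061 [-0.0019  0.0743  0.061 ]
(265, 302.5) 0.068 [-0.0012 -0.0011  0.068 ]
(375, 302.5) 0.068 [-0.0017  0.0902  0.068 ]
(358, 268) 0.011 [-0.0112  0.0819  0.011 ]
pred shut: outer top, back top, roof edge [[338.4, 287.5], [338.1, 300.5], [338.5, 304.2]]
```

Measured in the same view, the plate's outer face stands 12.3 mm in front of the roof edge. It also stopped dead under 16 N against 1.5 N of friction, so the drawer is shut. The sliver is a view through the chamber opening around the plate. Next I'll go above the left button.

Run:
```python
from h import *
from plant import ctrl
s=ctrl.get_state()
for p in [(.05,.045,.15),(.05,.045,.10)]: print(cmd(s,box(*p)))
print(cmd(s,[.6007,.1061,.1]))
```

```text
[ 0.0245 -0.0005  0.1038]
[ 0.0744 -0.0004  0.1044]
[ 0.0744 -0.0003  0.1046]
```

play_rows(claw=[255,255,255,255,255,255,255,255], travel=[[0,0,0.03],[0,0,0.06],[0.01,0,0.09],[0.03,0,0.104],[0.055,0,0.104],[0.07,0,0.104],[0.07,0,0.104],[0.07,0,0.104]], dr=[[0.003,-0.006,0.003],[0.003,-0.006,0.003],[0.003,-0.006,0.003],[0.003,-0.006,0.003],[0.003,-0.006,0.003],[0.003,-0.006,0.003],[0.003,-0.006,0.003],[0.003,-0.006,0.003]])

```text
time: 8.25
eef_pos: [0.5996, 0.1063, 0.1038]
tcp_rot: [-0.041, 0.708, 0.041, 0.704]
contact_force: [0.7, -0.2, 0.6]
opening: 0.001
```

Run:
```python
from h import *
from plant import ctrl,vision
s=ctrl.get_state();print(s["time"],tobox(s["eef_pos"]).round(4),s["contact_force"].round(2),target_rot(s).round(4),cmd(s,box(.05,.045,.085)))
a=vision.read_camera("scene")
c=(200,190,330,300)
cv2.imwrite("pics/s9.png",cv2.resize(cv2.convertScaleAbs(a["img"][c[1]:c[3],c[0]:c[2],::-1],alpha=1.6),None,fx=5,fy=5,interpolation=2))
```

```text
8.25 [0.0491 0.0454 0.1038] [ 0.66 -0.24  0.63] [ 0.0004 -0.006  -0.0011] [ 0.0188 -0.0004  0.001 ]
```

View pics/s9.png

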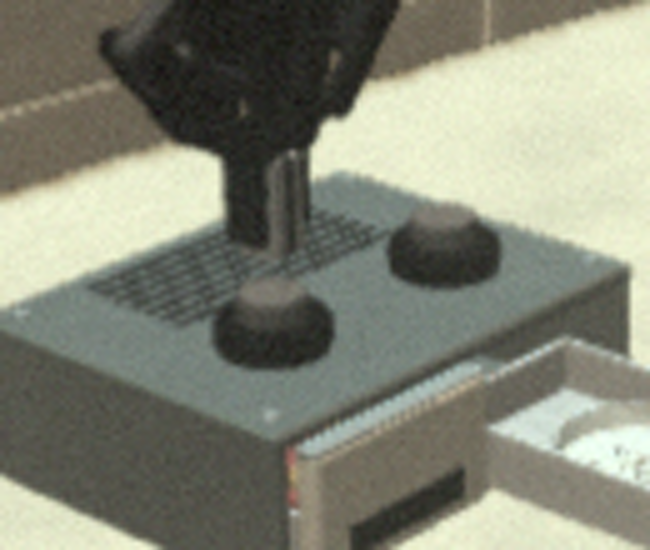

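The shut fingertips at (270,255) are directly above the left button top at (272,290). I'll press down in small steps.

play_rows(claw=[255,255,255,255,255,255,255], travel=[[0.006,0,0.001],[0.011,0,0.001],[0.014,0,0.001],[0.016,0,0.001],[0.018,0,0.001],[0.019,0,0.001],[0.019,0,0.001]], dr=[[0,0,0],[0,0,0],[0,0,0],[0,0,0],[0,0,0],[0,0,0],[0,0,0]])

```text
time: 9.0
eef_pos: [0.6013, 0.1065, 0.0863]
tcp_rot: [-0.041, 0.707, 0.041, 0.705]
contact_force: [-1.3, 0.1, 3.0]
opening: -0.002
```

Run:
```python
from h import *
from plant import ctrl,vision
s=ctrl.get_state();print(s["time"],tobox(s["eef_pos"]).round(4),s["contact_force"].round(2),target_rot(s).round(4))
a=vision.read_camera("scene")
c=(200,190,330,300)
cv2.imwrite("pics/s10.png",cv2.resize(cv2.convertScaleAbs(a["img"][c[1]:c[3],c[0]:c[2],::-1],alpha=1.6),None,fx=5,fy=5,interpolation=2))
```

```text
9.0 [0.0508 0.0454 0.0863] [-1.27  0.11  3.05] [ 0.0005 -0.0039 -0.0008]
```

View pics/s10.png

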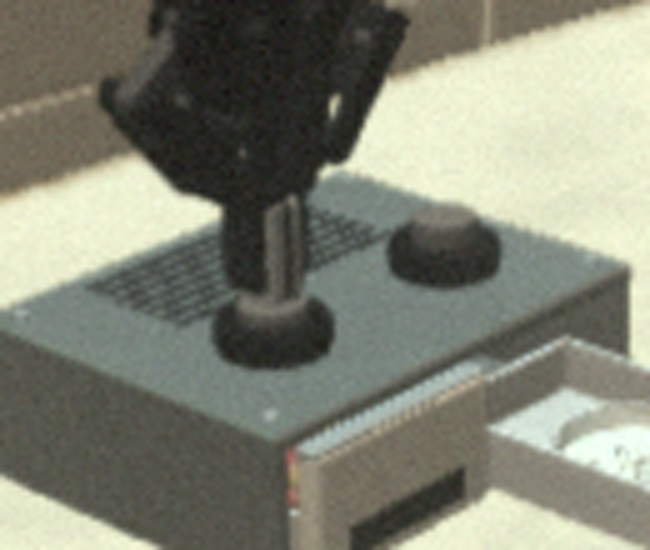

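The fingertips are on the left button and it's partly down, at 3 N. I'll press on until it bottoms out.

play_rows(claw=[255,255,255,255,255,255], travel=[[0.002,0,0],[0.003,0,0],[0.004,0,0],[0.005,0,0],[0.006,0,0],[0.006,0,0]], dr=[[0,0,0],[0,0,0],[0,0,0],[0,0,0],[0,0,0],[0,0,0]])

```text
time: 9.65
eef_pos: [0.6015, 0.1065, 0.0838]
tcp_rot: [-0.041, 0.708, 0.041, 0.704]
contact_force: [-8.1, -0.2, 16.8]
opening: 0.004
```

Run:
```python
from h import *
from plant import ctrl,vision
s=ctrl.get_state();print(s["time"],tobox(s["eef_pos"]).round(4),s["contact_force"].round(2),target_rot(s).round(4))
a=vision.read_camera("scene")
c=(200,190,330,300)
cv2.imwrite("pics/s11.png",cv2.resize(cv2.convertScaleAbs(a["img"][c[1]:c[3],c[0]:c[2],::-1],alpha=1.6),None,fx=5,fy=5,interpolation=2))
```

```text
9.65 [0.0511 0.0453 0.0838] [-8.09 -0.24 16.83] [ 0.0009 -0.005  -0.0005]
```

View pics/s11.png

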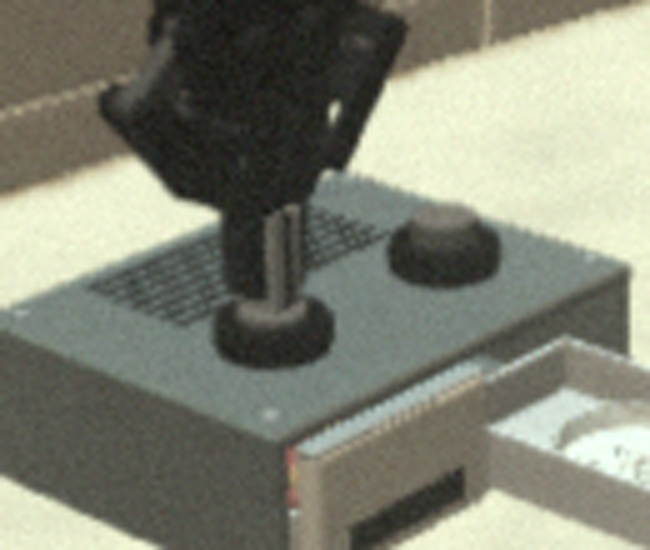

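The button is bottomed: the tip is at z = 0.0838, against 0.084 expected, and the force is 17 N, well above the 4 N spring. I'll rise straight up and move clear.

play_rows(claw=[255,255,255,255,255,255,255,255], travel=[[-0.005,0,0],[-0.015,0,0],[-0.04,0,0],[-0.08,0,0],[-0.12,0,-0.02],[-0.14,0,-0.06],[-0.14,0,-0.08],[-0.14,0,-0.08]], dr=[[0,0,0],[0,0,0],[0,0,0],[0,0,0],[0,0,0],[0,0,0],[0,0,0],[0,0,0]])

```text
time: 10.5
eef_pos: [0.5215, 0.0973, 0.225]
tcp_rot: [-0.041, 0.707, 0.041, 0.705]
contact_force: [0.5, -0.4, 0.6]
opening: 0.003
```

```bash
python3 look.py s12
python3 - <<'E'
from h import *
from plant import vision
a=vision.read_camera("scene")
c=(200,210,330,320)
cv2.imwrite("pics/s13.png",cv2.resize(cv2.convertScaleAbs(a["img"][c[1]:c[3],c[0]:c[2],::-1],alpha=1.6),None,fx=5,fy=5,interpolation=2))
E
```

```text
10.5 [-0.0295  0.0454  0.225 ] [ 0.48 -0.42  0.56] [ 0.0009 -0.0029 -0.0003]
```

View pics/s12.png

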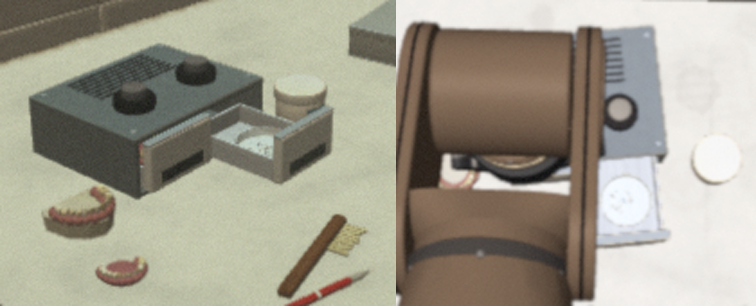

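View pics/s13.png

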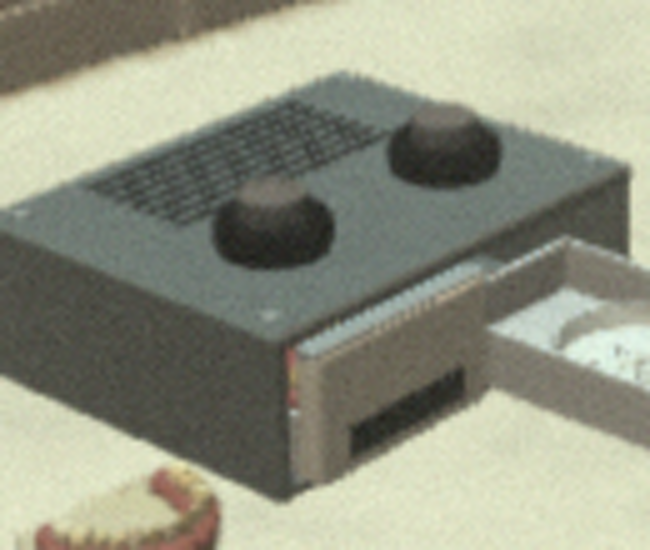

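The left button is up again at (272,195) and everything else stands as it was. The sliver at (292,380) beside the plate still bothers me. I'll compare it with the opening's outline in the first picture and re-measure the plate.

Run:
```python
from h import *
import pickle
from plant import vision
a0=pickle.load(open("scene.pkl","rb")); a=vision.read_camera("scene");pickle.dump(a,open("s14.pkl","wb"))
T=a["world_to_cam"];print("cam",tobox(-T[:3,:3].T@T[:3,3]).round(3))
c=(243,255,283,315);o=[]
for d in (a0,a):
    o.append(cv2.resize(cv2.convertScaleAbs(d["img"][c[1]:c[3],c[0]:c[2],::-1],alpha=1.7),None,fx=9,fy=9,interpolation=0))
    for y in (.095,.088):
        for z in (.061,.03): 
            u,v=proj(d,box(0,y,z))[0]; cv2.drawMarker(o[-1],(int((u-c[0]+.5)*9),int((v-c[1]+.5)*9)),(0,0,255) if y>.09 else (0,255,0),0,9,1)
cv2.imwrite("pics/s14.png",np.hstack(o))
w=vision.read_camera("wrist");pickle.dump(w,open("w14.pkl","wb"))
c=(240,240,400,345)
cv2.imwrite("pics/w14.png",cv2.resize(cv2.convertScaleAbs(w["img"][c[1]:c[3],c[0]:c[2],::-1],alpha=1.6),None,fx=5,fy=5,interpolation=0))
```

```text
cam [-0.595  0.674  0.489]
```

View pics/s14.png

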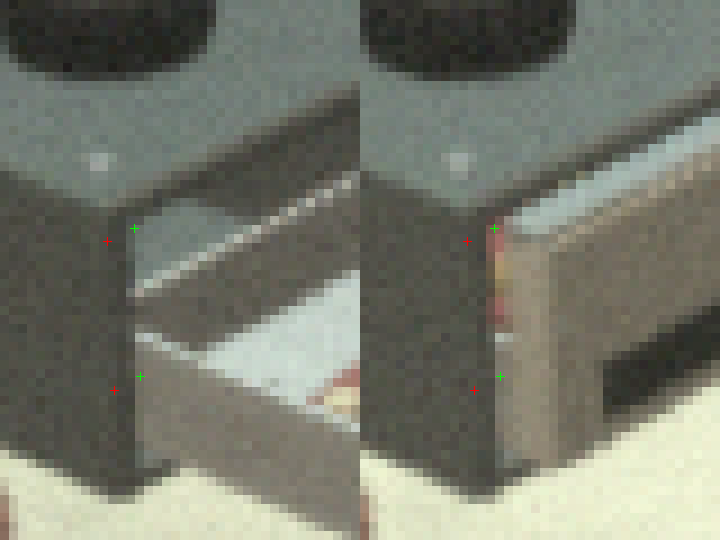

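View pics/w14.png

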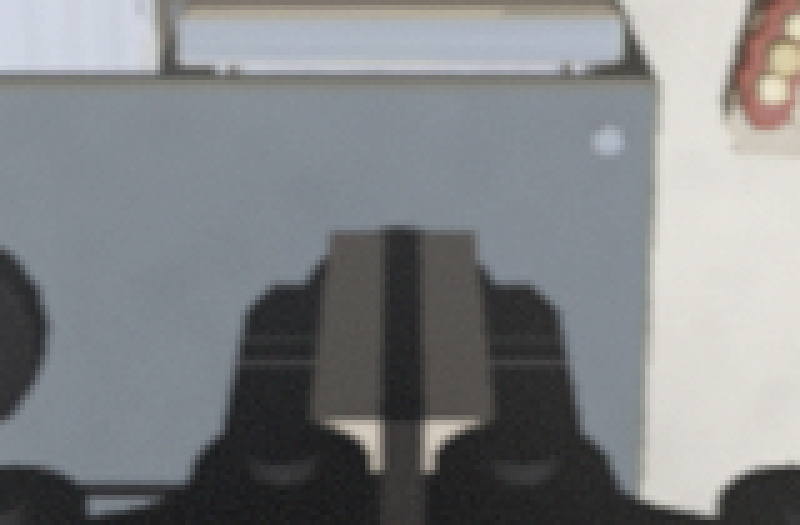

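Run:
```python
from h import *
import pickle
w=pickle.load(open("w14.pkl","rb"));T=w["world_to_cam"];print("cam",tobox(-T[:3,:3].T@T[:3,3]).round(4))
for col in (300,340): print(col,[int(v) for v in w["img"][234:262,col].sum(1)],[round(float(v),3) for v in w["range_z"][236:260,col]])
for z,x in [(.061,-.012),(.061,0),(.068,0)]: print(z,x,proj(w,[box(x,.03,z),box(x,.07,z)]).round(2).tolist())
```

```text
cam [-0.0985  0.0445  0.3661]
300 [197, 213, 214, 211, 217, 209, 220, 264, 310, 315, 335, 339, 344, 348, 347, 345, 341, 351, 368, 372, 297, 216, 228, 252, 259, 268, 268, 267] [0.336, 0.334, 0.329, 0.326, 0.321, 0.32, 0.318, 0.317, 0.316, 0.316, 0.318, 0.317, 0.318, 0.318, 0.317, 0.319, 0.318, 0.37, 0.319, 0.317, 0.314, 0.315, 0.315, 0.315]
340 [200, 210, 208, 208, 208, 206, 219, 265, 296, 314, 333, 342, 343, 348, 352, 345, 344, 339, 355, 374, 299, 223, 231, 251, 258, 265, 266, 266] [0.337, 0.333, 0.33, 0.326, 0.323, 0.319, 0.318, 0.315, 0.317, 0.316, 0.317, 0.318, 0.317, 0.318, 0.318, 0.318, 0.32, 0.371, 0.318, 0.316, 0.316, 0.314, 0.315, 0.314]
0.061 -0.012 [[304.57, 242.45], [346.34, 242.49]]
0.061 0 [[304.72, 254.38], [346.05, 254.42]]
0.068 0 [[304.39, 256.65], [346.61, 256.69]]
```

Rows measured in the last wrist view put the plate's outer edge 13–15 px from the roof edge, against 14.2 px predicted for fully shut. The first picture shows a thin-walled opening slightly larger than the plate, which explains the sliver. As a last check, I'll compare the scene before and after for anything that moved.

Run:
```python
from h import *
import pickle
from plant import ctrl
a=pickle.load(open("scene.pkl","rb"))["img"];b=pickle.load(open("s14.pkl","rb"))["img"]
g=cv2.absdiff(cv2.GaussianBlur(a,(5,5),0),cv2.GaussianBlur(b,(5,5),0)).max(2)
m=(g>22).astype(np.uint8);n,l,st,ce=cv2.connectedComponentsWithStats(m)
print([s.tolist() for s in st[1:] if s[4]>6])
v=cv2.convertScaleAbs(b[:,:,::-1],alpha=1.3);v[m>0]=(0,0,255);cv2.imwrite("pics/diff.png",v)
s=ctrl.get_state();print(s["time"],s["contact_force"].round(2),s["eef_pos"])
```

```text
[[0, 0, 208, 73, 7982], [237, 0, 155, 54, 5161], [525, 0, 115, 286, 17487], [285, 59, 23, 5, 62], [263, 60, 5, 2, 7], [251, 67, 68, 78, 3686], [274, 149, 30, 32, 375], [290, 162, 5, 20, 56], [594, 199, 23, 35, 368], [519, 257, 121, 135, 7203], [261, 262, 34, 19, 220], [0, 266, 68, 168, 5817], [321, 277, 14, 16, 111], [265, 284, 71, 41, 1710], [310, 286, 9, 5, 25], [259, 288, 5, 4, 14], [22, 386, 5, 3, 11]]
10.75 [0.69 0.78 1.09] [0.52331984 0.09724793 0.22342098]
```

View pics/diff.png

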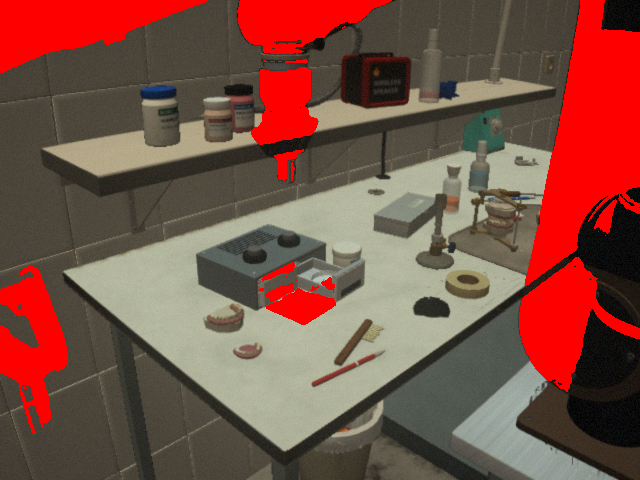

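The only differences are the robot itself and the place the left drawer came from. Both buttons, the right drawer, the dish and the things beside the box are unchanged, and the arm is touching nothing. Handing in.

```bash
python3 -c "
from plant import ctrl
print(ctrl.sign_off())"
```

```text
the job is handed in; nothing more can be done
None
```

I pushed the left drawer, the one with the denture, shut with the closed fingertips. Then I pressed its start button right down, let it come up, and handed the job in at about 10.8 s. `sign_off()` gives no verdict.

- **Drawer:** it stopped dead under 16 N, against about 1.5 N of sliding friction. In the wrist view the plate's outer face measured 12.3 mm in front of the roof edge, where 12 mm means shut.
- **Button:** it bottomed with the fingertips at z = 0.0838 m (0.084 m expected) and 17 N on the tool. The pictures after that show it up again.
- **Everything else:** comparing the scene before and after showed changes only from the robot and the left drawer. The right drawer, its button, the dish and the things beside the box are unchanged, and the arm ended clear of everything.

**Not fully settled:**
- A thin pink-and-white sliver still shows beside the shut plate. I took it for the chamber opening, which looks slightly larger than the plate. A second wrist measurement only bounds any remaining gap to under about 2 mm, so shut rests mainly on the hard stop.
- The final push also showed about 12 N of upward force, which I put down to fingertip friction on the plate; I did not confirm that.

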